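# Push the stray punnet back into the sample row

## Task

One punnet of plums has been left out of the sample row on the inspection bench. Without gripping or lifting it, push it along the bench into the gap between its two neighbours until its long side is flush and square against the steel upstand at the back, standing clear of both neighbours. Leave everything else where it is, and take your hand away when you are done.

Things in the scene. Friction and masses are not known exactly. Their poses are not given: they have to be found in the camera images.
- punnet: The stray punnet, nearest the robot: closed brown fibre tub of plums, clear domed lid, 200 to 420 g. Widest at its flange, 110 mm (its x) by 140 mm (its y), corners rounded, 46 to 51 mm up; the tub tapers to 94 x 124 mm at the foot; the lid rises to 64 mm. Origin: centre of the underside. z up; at the start its x points away from the robot within 25 degrees, so a long side faces the upstand.
- left_punnet: The neighbour on the left (+y): an identical punnet, loose, its long side against the upstand (2 to 4 mm off). Origin: centre of the underside; y along its long side, to the left. The neighbours' centres are 320 to 350 mm apart, so the gap between them is 180 to 210 mm wide.
- right_punnet: The neighbour on the right (-y): identical, loose, its long side against the upstand. Origin and axes as for the left one.
- upstand_face (a point): Point at the foot of the steel upstand along the back of the bench (fixed, 60 mm high, 1.3 m long), on its straight upright face that looks to the robot. x points into the upstand, square to the face; y along the face to the left; z up. It lies near the middle of the gap but not exactly at it.
- calculator: Black desk calculator lying on the right of the bench, 150 x 105 x 23 mm, loose. Origin: centre of the underside.
- jar: Glass sample jar with a white cap standing on the right, 60 mm diameter, 85 mm high, loose. Origin: centre of the underside.
- clipboard: Clipboard with paper and a pen lying on the left of the bench, 315 x 230 mm, 22 mm high at the clip; does not move. Origin: centre of the underside.

How it is judged:
By the outcome, as a careful person would: the job done as asked, in the order asked, and still so for the second after the job is handed in, with the robot touching nothing.
It also fails if it takes over 58 s, if anything falls off the work surface, if the arm or the gripper's body presses on something with over 40 N, if the wrist force passes 120 N, or if a joint passes its speed limit or range.

## Robot

A 6-joint arm with a two-finger parallel gripper is mounted at the origin on the work surface. World frame = base frame: x ahead of the robot, y to its left, z up, the work surface at z = 0. Lengths are in m, angles in degrees, forces in N, time in s.
With the tool pointing down it reaches from about 0.3 to 0.85 m from the base axis. Payload 4.2 kg.
Tool frame: the origin (TCP) lies midway between the tips of the shut fingers; the grasp point (between the pads) lies 19 mm behind it; z points along the fingers, y is the direction in which the jaws open and shut (so a half turn about z gives the same grasp; the last joint's range is limited). The gripper opens to 91 mm and grips with 3 to 60 N. Pads are 32 mm wide; open, the fingers measure 118 mm over their backs; the gripper's body (76 mm by 178 mm) begins 60 mm behind the grasp point.
Start: joints at [-73.568, 18.312, 89.639, -0, 72.044, -1.146], TCP at [0.174, -0.548, 0.214] pointing down, gripper open.
Joint ranges: [-177.97, 177.97], [-48.28, 115.42], [12.27, 149.76], [-77.06, 257.06], [2.81, 150.46], [-146.56, 146.56]. Speed limits (degrees/s): [147.25, 147.25, 180, 180, 180, 180].

## Interface

Orientations are given as [roll, pitch, yaw] about the fixed x, y, z axes, in that order (R = Rz(yaw) Ry(pitch) Rx(roll)).
In Python, from rig import * gives the robot as it stands. The module is installed in compiled form; this text tells all that it offers.
- The arm moves only by the tool move_arm, never from a script. Its argument "increments" is a list of rows, each a list of 3 entries, a list of its own where there are three numbers: the closure, from 0 (fully open) to 1 (shut), then the shift along the tool's x, y, z in cm, then the turn, a rotation vector about the tool's x, y, z in degrees. A call has 1 to 10 rows; each row shifts and turns the commanded pose from where the row before left it, along the tool's axes as they then stand; what a row does not reach is not made up. A row lasts 1/10 s, in which the tool goes at most 50 mm and 8.59 degrees, less where a joint would pass 70% of its speed; a pose out of reach is approached as far as the arm can. A call is refused whole if a number of a shift passes 5 or a number of a turn 8.59, either way. A call with a gripper value outside its range is refused whole. The fingers move at their own pace and stop on an object; "force" is the grip in N (left out, the last holds). Time passes only in rows, so rows that do not move let the fingers close. It gives the time, the measured TCP pose, the force and the opening at its end, in the units of the state.
- get_obs(): the state, without advancing time (a new reading comes with each control period).
- snapshot(name): name is "scene" or "top" or "wrist"; returns the picture (420x560x3 uint8, red, green, blue); there is no depth.
- get_calibration(name): a dict with "fx", "fy", "cx", "cy" (pixels), "k1" (the pictures are not rectified: a ray, as slopes to the right and down, at radius r is drawn at 1 + k1 r^2 times it, then the intrinsics apply), "rvec" (rotation vector, rad) and "tvec" (3), from world to camera coordinates, as OpenCV has them. Camera axes: x right, y down, z forward; pixel columns grow to the right and rows downward; lengths in m; the calibration is good to about 2 mm. A picture is of the moment at which its call begins: read the wrist's pose just before it. get_calibration takes no time and is no camera call; for the wrist camera it gives the pose at the moment of the call.
- hand_in(): hands the job in, once; it reports no verdict.
Trained networks look in the newest picture that a camera, given by its name, has taken for a name from the list of things; names that differ only in an ending like _2 or _b are one class to them, and where a whole thing is asked for, a point or a joint stands for the part that bears it (a point fixed in the world has none). Each returns a list of dicts, best first, with "confidence" (0 to 1); they miss things now and then, are a little off and sometimes report something else, mostly with a low value. They report only what shows in the picture. A call takes as long as a camera call.
- find_in(camera, target): "location" ([x, y, z] in m, in world coordinates, good to about 4 mm: the middle of the surface that is visible of it).
- tip_of(camera, target): "location" ([x, y, z] in m, in world coordinates, good to about 4 mm: a listed point, or the origin of a listed thing).
The state is a dict: "time": time; "joint_positions": joint angles; "qvel": joint speeds; "tau": joint torques, N m; "position": TCP position; "orientation": TCP orientation; "ft_force": force on the tool from outside, world axes, zero at the start; "ft_torque": the same for the moment, N m; "grip_width": opening from 0.0 (shut) to 1.0 (fully open).
Only numpy, scipy, OpenCV 4.12 (cv2) and the standard library are available. Lean on these libraries where they do the work, as an engineer would, in place of code of your own. Each camera call takes 0.05 s, during which the arm holds its last target. There are 200 camera calls.

## Working session

There is one attempt and no reset: what is moved stays moved. The work goes in short steps, Python scripts to look and compute and a tool call to move; the robot and the scene stay as the last step left them, time stands still between calls to the robot, and variables do not carry over. Pictures are saved under pics/ and viewed, about 8 in all and at most 12, crops included, and the job is handed in when it is done.

Besides the shell and the picture viewer there is one more tool, called after ">>>" by a JSON object that holds its "method" and its "body", one argument or row to a line. move_arm: Moves the arm, as the interface text tells. Its arguments: {"type":"object","properties":{"increments":{"type":"array","items":{"type":"array"}},"force":{"type":"number"}},"required":["increments"]}

```bash
mkdir -p pics
python3 - <<'E'
from rig import *
import cv2
for c in ("top","scene"):
    im=snapshot(c); cv2.imwrite(f"pics/{c}0.png",im[:,:,::-1])
    for t in ("punnet","left_punnet","right_punnet","upstand_face","jar","calculator"):
        try: print(c,t,[(x["location"],round(x["confidence"],2)) for x in tip_of(c,t)][:3])
        except Exception as e: print(c,t,e)
    print(get_calibration(c))
s=get_obs();print(s["time"],s["position"],s["orientation"])
E
```

```text
top punnet [([0.5028, 0.0397, 0.0008], 0.79)]
top left_punnet [([0.6887, 0.2034, 0.0019], 0.62), ([0.4684, 0.4571, -0.0004], 0.23)]
top right_punnet [([0.6814, -0.1375, 0.0005], 0.56)]
top upstand_face [([0.7438, 0.0372, 0.0011], 0.59)]
top jar [([0.5777, -0.4257, -0.0061], 0.87)]
top calculator [([0.4546, -0.4385, -0.0022], 0.81), ([0.7411, 0.0353, 0.0017], 0.62)]
{'fx': 485.29620943364984, 'fy': 485.29620943364984, 'cx': 277.36880954715804, 'cy': 212.1190688446618, 'k1': -0.1458356295924072, 'rvec': array([ 1.99184537, -2.2406375 ,  0.22171059]), 'tvec': array([0.07269412, 0.58966665, 1.15385402])}
scene punnet [([0.5004, 0.0381, 0.0021], 0.57), ([0.4687, 0.4519, 0.0025], 0.49)]
scene left_punnet [([0.6861, 0.2002, -0.0016], 0.92)]
scene right_punnet [([0.6824, -0.1393, -0.0008], 0.59)]
scene upstand_face [([0.746, 0.0326, -0.0015], 0.9)]
scene jar [([0.577, -0.4251, 0.002], 0.61)]
scene calculator [([0.4541, -0.442, 0.0017], 0.77)]
{'fx': 396.95666697446717, 'fy': 396.95666697446717, 'cx': 280.70009685014975, 'cy': 206.906881528069, 'k1': -0.11572104862997679, 'rvec': array([ 1.62142475,  1.59795563, -0.87454872]), 'tvec': array([-0.02681943, -0.26716941,  1.75554318])}
0.7 [ 0.17364268 -0.54817301  0.21398883] [1.79993263e+02 1.26090392e-03 1.75778725e+01]
```

View pics/top0.png

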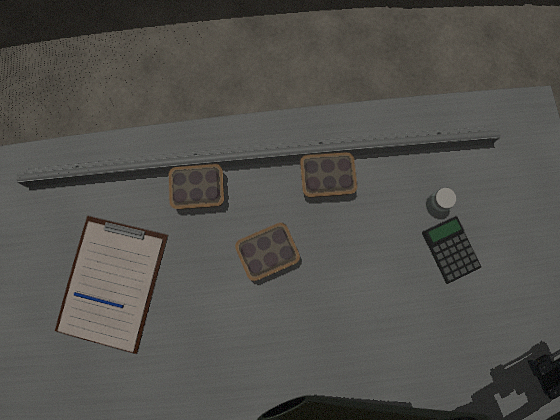

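View pics/scene0.png

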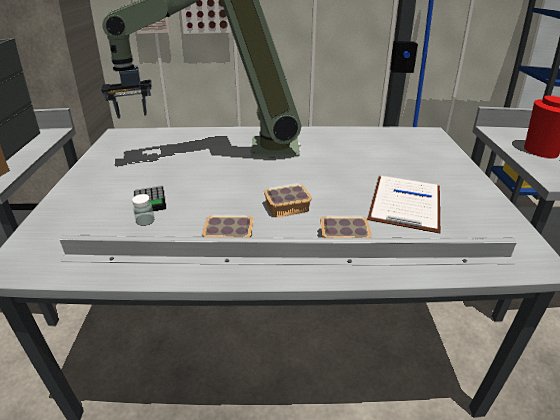

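```bash
cat > h.py <<'E'
from rig import *
import cv2, numpy as np
def unproj(c,uv,z):
    k=get_calibration(c); K=np.array([[k["fx"],0,k["cx"]],[0,k["fy"],k["cy"]],[0,0,1]])
    n=cv2.undistortPoints(np.float64(uv).reshape(-1,1,2),K,np.array([k["k1"],0,0,0])).reshape(-1,2)
    # note: distortion model is the same radial one
    R=cv2.Rodrigues(k["rvec"])[0]; C=-R.T@k["tvec"]
    d=np.c_[n,np.ones(len(n))]@R
    return (C+d*((z-C[2])/d[:,2])[:,None])
def proj(c,P):
    k=get_calibration(c); K=np.array([[k["fx"],0,k["cx"]],[0,k["fy"],k["cy"]],[0,0,1]])
    return cv2.projectPoints(np.float64(P).reshape(-1,1,3),k["rvec"],k["tvec"],K,np.array([k["k1"],0,0,0]))[0].reshape(-1,2)
def punnets(im):
    hsv=cv2.cvtColor(im,cv2.COLOR_RGB2HSV)
    m=((hsv[...,0]>5)&(hsv[...,0]<25)&(hsv[...,1]>70)&(hsv[...,2]>55)).astype(np.uint8)
    m=cv2.morphologyEx(m,cv2.MORPH_CLOSE,np.ones((3,3)))
    out=[]
    for ct in cv2.findContours(m,cv2.RETR_EXTERNAL,cv2.CHAIN_APPROX_NONE)[0]:
        if cv2.contourArea(ct)<600: continue
        P=unproj("top",ct.reshape(-1,2),0.05)[:,:2]
        (cx,cy),(w,h),a=cv2.minAreaRect(np.float32(P*1000))
        if w>h: w,h,a=h,w,a-90
        a=(a+90)%180-90
        out.append((round(cx),round(cy),round(w),round(h),round(a,1)))
    return out
E
python3 - <<'E'
from h import *
im=cv2.imread("pics/top0.png")[:,:,::-1].copy()
print(punnets(im))
k=get_calibration("top");R=cv2.Rodrigues(k["rvec"])[0];print(-R.T@k["tvec"])
big=cv2.resize(im[120:290,150:370],None,fx=3.5,fy=3.5,interpolation=cv2.INTER_CUBIC)
cv2.imwrite("pics/crop0.png",cv2.convertScaleAbs(big[:,:,::-1],alpha=1.8))
g=cv2.cvtColor(im,cv2.COLOR_RGB2GRAY)
for y in(-.3,0.0,.02,.06,.09): 
  uv=proj("top",[[.70+.003*i,y,0.0] for i in range(25)])
  print(y,[int(g[int(round(v)),int(round(u))]) for u,v in uv])
E
```

```text
[(501, 40, 111, 140, 16.8), (689, 203, 112, 141, -2.5), (680, -138, 112, 141, -2.9)]
[0.35401062 0.0273528  1.2483183 ]
-0.3 [92, 88, 96, 85, 91, 95, 96, 96, 90, 41, 44, 51, 44, 36, 40, 46, 44, 34, 66, 70, 78, 86, 89, 93, 82]
0.0 [95, 93, 91, 91, 88, 90, 91, 90, 88, 87, 99, 63, 46, 44, 46, 41, 46, 43, 30, 33, 103, 88, 78, 85, 101]
0.02 [90, 98, 93, 94, 98, 94, 92, 96, 95, 93, 98, 60, 45, 44, 48, 40, 41, 36, 45, 36, 73, 84, 76, 81, 100]
0.06 [97, 94, 93, 93, 93, 91, 96, 93, 91, 94, 97, 101, 44, 41, 49, 43, 48, 37, 47, 39, 36, 96, 85, 72, 89]
0.09 [94, 100, 92, 99, 96, 94, 93, 96, 93, 98, 97, 102, 66, 48, 49, 50, 36, 43, 38, 43, 33, 103, 75, 70, 91]
```

View pics/crop0.png

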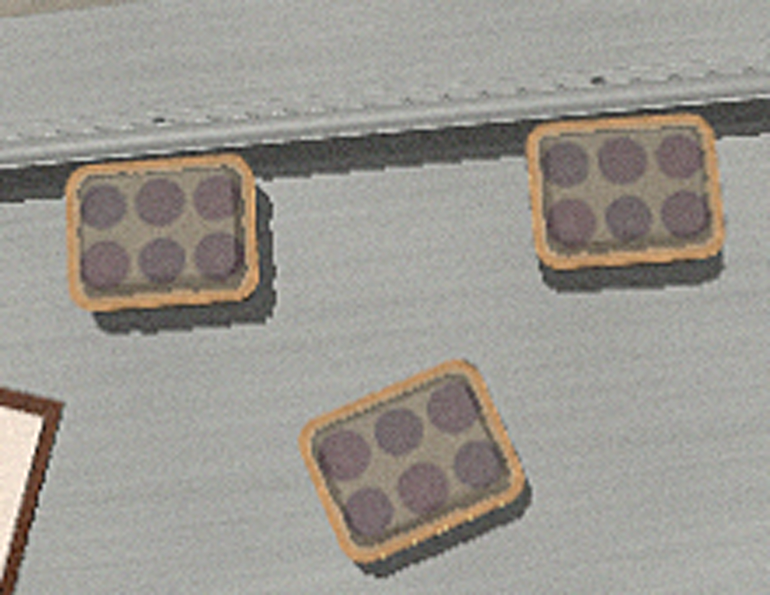

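```bash
cat >> h.py <<'E'
def upstand(im):
    g=cv2.GaussianBlur(cv2.cvtColor(im,cv2.COLOR_RGB2GRAY),(0,0),.7).astype(np.float32)
    pts=[]
    xs=np.arange(.715,.77,.0005)
    for y in np.r_[np.arange(-.45,-.23,.01),np.arange(-.05,.12,.01),np.arange(.3,.55,.01)]:
        p=np.c_[xs,np.full_like(xs,y),np.full_like(xs,.06)]
        uv=proj("top",p).astype(np.float32)
        v=cv2.remap(g,uv[:,:1],uv[:,1:],cv2.INTER_LINEAR).ravel()
        i=np.argmax(v[6:]-v[:-6])+3; pts.append((xs[i],y))
    pts=np.array(pts); ok=np.ones(len(pts),bool)
    for _ in range(4):
        b=np.polyfit(pts[ok,1],pts[ok,0],1); r=pts[:,0]-np.polyval(b,pts[:,1]); ok=abs(r)<.003
    return b,ok.sum(),len(ok),r[ok].std()
def sides(im):
    "refined punnet pose: fit given 110x140 rounded rectangle to the contour"
    from scipy.optimize import least_squares
    hsv=cv2.cvtColor(im,cv2.COLOR_RGB2HSV)
    m=((hsv[...,0]>5)&(hsv[...,0]<25)&(hsv[...,1]>70)&(hsv[...,2]>55)).astype(np.uint8)
    m=cv2.morphologyEx(m,cv2.MORPH_CLOSE,np.ones((3,3)))
    out=[]
    for ct in cv2.findContours(m,cv2.RETR_EXTERNAL,cv2.CHAIN_APPROX_NONE)[0]:
        if cv2.contourArea(ct)<600: continue
        P=unproj("top",ct.reshape(-1,2),0.05)[:,:2]
        def f(q):
            a=q[2];d=P-q[:2];l=np.abs(d@np.array([[np.cos(a),-np.sin(a)],[np.sin(a),np.cos(a)]]))
            r=.015;e=l-[.055-r,.07-r]
            return np.linalg.norm(np.maximum(e,0),axis=1)+np.minimum(e.max(1),0)-r-q[3]
        s=least_squares(f,[*P.mean(0),0,0],loss="soft_l1",f_scale=.002)
        out.append((*(s.x[:2]*1000).round(1),round(np.degrees(s.x[2]),2),round(s.x[3]*1000,1)))
    return out
E
python3 - <<'E'
from h import *
im=cv2.imread("pics/top0.png")[:,:,::-1].copy()
print(sides(im)); b,*r=upstand(im); print(b,np.degrees(b[0]),r)
E
```

```text
[(np.float64(500.9), np.float64(40.0), np.float64(16.75), np.float64(-1.1)), (np.float64(689.0), np.float64(202.8), np.float64(-2.41), np.float64(-0.9)), (np.float64(680.4), np.float64(-138.1), np.float64(-2.48), np.float64(-0.9))]
[0.02264805 0.74057827] 1.2976377808039183 [np.int64(65), 65, np.float64(0.0008209165320052344)]
```

>>> {"method": "move_arm", "body": {
  "increments": [
    [0.2, [2.45, -2.9, 0], [0, 0, 0]],
    [0.2, [2.45, -2.9, 0], [0, 0, 0]],
    [0.2, [2.45, -2.9, 0], [0, 0, 0]],
    [0.2, [2.45, -2.9, 0], [0, 0, 0]],
    [0.2, [2.45, -2.9, 0], [0, 0, 0]],
    [0.2, [2.45, -2.9, 0], [0, 0, 0]],
    [0.2, [2.45, -2.9, 0], [0, 0, 0]],
    [0.2, [2.45, -2.9, 0], [0, 0, 0]],
    [0.2, [2.45, -2.9, 0], [0, 0, 0]],
    [0.2, [2.45, -2.9, 0], [0, 0, 0]]
  ]
}}

```text
time: 1.7
position: [0.32, -0.1963, 0.2142]
orientation: [180.0, -0.0, 17.6]
ft_force: [0.4, -1.4, -0.1]
grip_width: 0.799
```

>>> {"method": "move_arm", "body": {
  "increments": [
    [0.2, [2.45, -2.9, 0], [0, 0, 0]],
    [0.2, [2.45, -2.9, 0], [0, 0, 0]],
    [0.2, [2.45, -2.9, 0], [0, 0, 0]],
    [0.2, [2.45, -2.9, 0], [0, 0, 0]],
    [0.2, [2.45, -2.9, 0], [0, 0, 0]],
    [0.2, [2.45, -2.9, 0], [0, 0, 0.8]],
    [0.2, [0, 0, 0], [0, 0, 0]],
    [0.2, [0, 0, 0], [0, 0, 0]]
  ]
}}

```text
time: 2.5
position: [0.4071, 0.013, 0.2139]
orientation: [180.0, 0.0, 16.9]
ft_force: [-0.9, -0.6, 0.1]
grip_width: 0.799
```

>>> {"method": "move_arm", "body": {
  "increments": [
    [0.2, [0, 0, 4], [0, 0, 0]],
    [0.2, [0, 0, 4], [0, 0, 0]],
    [0.2, [0, 0, 4], [0, 0, 0]],
    [0.2, [0, 0, 4], [0, 0, 0]],
    [0.2, [0, 0, 2.4], [0, 0, 0]],
    [0.2, [0, 0, 1], [0, 0, 0]],
    [0.2, [0, 0, 0], [0, 0, 0]],
    [0.2, [0, 0, 0], [0, 0, 0]]
  ]
}}

```text
time: 3.3
position: [0.4081, 0.012, 0.0209]
orientation: [180.0, -0.1, 16.7]
ft_force: [-0.0, -0.5, 0.5]
grip_width: 0.799
```

Run:
```python
from h import *
im=snapshot("top"); print(sides(im)); s=get_obs(); print(s["time"],s["position"],s["orientation"],s["ft_force"])
c=snapshot("scene"); big=cv2.resize(c[160:260,160:400],None,fx=3.3,fy=3.3,interpolation=cv2.INTER_CUBIC)
t=cv2.resize(im[140:340,170:370],None,fx=1.65,fy=1.65)
cv2.imwrite("pics/a.png",big[:,:,::-1])
```

```text
[(np.float64(689.1), np.float64(202.8), np.float64(-2.35), np.float64(-0.9)), (np.float64(680.4), np.float64(-138.2), np.float64(-2.51), np.float64(-0.9))]
3.35 [0.40843102 0.01216674 0.0211478 ] [ 1.79943493e+02 -1.60577243e-01  1.67417199e+01] [-0.08802269  0.11166904  1.02763609]
```

View pics/a.png

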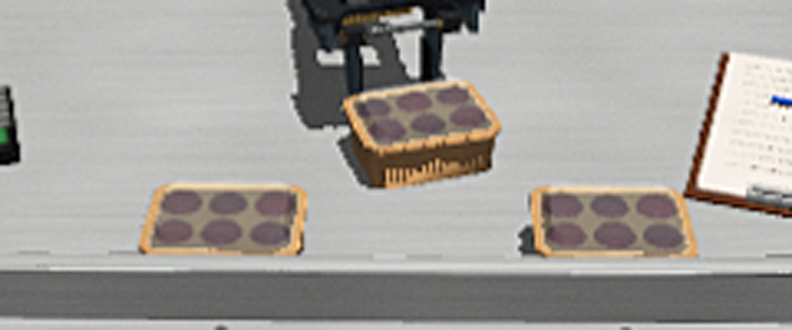

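>>> {"method": "move_arm", "body": {
  "increments": [
    [0.2, [0.7, 0, 0], [0, 0, 0]],
    [0.2, [0.7, 0, 0], [0, 0, 0]],
    [0.2, [0.5, 0, 0], [0, 0, 0]],
    [0.2, [0.3, 0, 0], [0, 0, 0]],
    [0.2, [0.2, 0, 0], [0, 0, 0]],
    [0.2, [0.2, 0, 0], [0, 0, 0]],
    [0.2, [0.2, 0, 0], [0, 0, 0]],
    [0.2, [0.2, 0, 0], [0, 0, 0]],
    [0.2, [0, 0, 0], [0, 0, 0]]
  ]
}}

```text
time: 4.3
position: [0.4363, 0.0213, 0.0198]
orientation: [180.0, -0.0, 16.8]
ft_force: [-1.1, -0.4, -1.4]
grip_width: 0.8
```

>>> {"method": "move_arm", "body": {
  "increments": [
    [0.2, [0.454, -0.161, 0], [0, 0, 1.3]],
    [0.2, [0.454, -0.161, 0], [0, 0, 1.3]],
    [0.2, [0.454, -0.161, 0], [0, 0, 1.3]],
    [0.2, [0.454, -0.161, 0], [0, 0, 1.3]],
    [0.2, [0.454, -0.161, 0], [0, 0, 1.3]],
    [0.2, [0.454, -0.161, 0], [0, 0, 1.3]],
    [0.2, [0.454, -0.161, 0], [0, 0, 1.3]],
    [0.2, [0.454, -0.161, 0], [0, 0, 1.3]],
    [0.2, [0.454, -0.161, 0], [0, 0, 1.3]],
    [0.2, [0.454, -0.161, 0], [0, 0, 1.3]]
  ]
}}

```text
time: 5.3
position: [0.4778, 0.0457, 0.0199]
orientation: [180.0, -0.0, 3.7]
ft_force: [-1.4, 1.4, -0.3]
grip_width: 0.799
```

Run:
```python
from h import *
c=snapshot("scene"); big=cv2.resize(c[160:260,160:400],None,fx=3.3,fy=3.3,interpolation=cv2.INTER_CUBIC)
cv2.imwrite("pics/b.png",big[:,:,::-1])
print([(x["location"],x["confidence"]) for x in tip_of("scene","punnet")])
s=get_obs(); print(s["time"],s["position"],s["orientation"],s["ft_force"])
```

```text
[([0.5487, 0.0503, 0.0017], 0.58)]
5.4 [0.4786569  0.04578809 0.02009408] [ 1.79996469e+02 -1.03504981e-01  3.74074471e+00] [-0.50014122  0.49258409  1.03452181]
```

View pics/b.png

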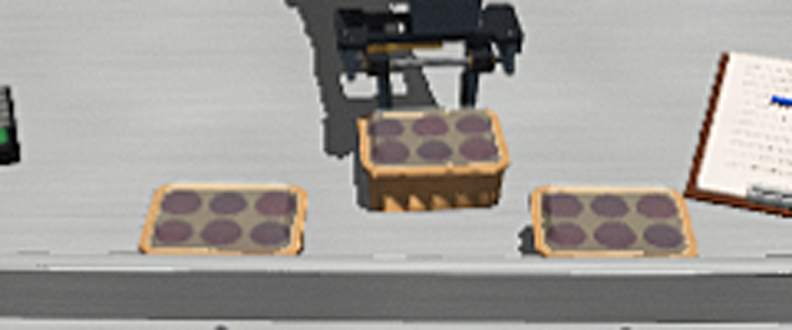

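>>> {"method": "move_arm", "body": {
  "increments": [
    [0.2, [0.454, -0.161, 0], [0, 0, 1.3]],
    [0.2, [0.454, -0.161, 0], [0, 0, 1.3]],
    [0.2, [0.454, -0.161, 0], [0, 0, 1.3]],
    [0.2, [0.454, -0.161, 0], [0, 0, 1.3]],
    [0.2, [0.454, -0.161, 0], [0, 0, 1.3]],
    [0.2, [0.454, -0.161, 0], [0, 0, 1.3]],
    [0.2, [0.454, -0.161, 0], [0, 0, 1.3]],
    [0.2, [0.454, -0.161, 0], [0, 0, 1.3]],
    [0.2, [0.454, -0.161, 0], [0, 0, 1.3]],
    [0.2, [0.454, -0.161, 0], [0, 0, 1.3]]
  ]
}}

```text
time: 6.4
position: [0.5237, 0.0601, 0.0199]
orientation: [-180.0, -0.0, -9.3]
ft_force: [-4.9, 0.3, 2.7]
grip_width: 0.797
```

>>> {"method": "move_arm", "body": {
  "increments": [
    [0.2, [0.454, -0.161, 0], [0, 0, 1.3]],
    [0.2, [0.454, -0.161, 0], [0, 0, 1.3]],
    [0.2, [0.5, 0, 0], [0, 0, 0]],
    [0.2, [0.5, 0, 0], [0, 0, 0]],
    [0.2, [0.5, 0, 0], [0, 0, 0]],
    [0.2, [0.5, 0, 0], [0, 0, 0]],
    [0.2, [0.5, 0, 0], [0, 0, 0]],
    [0.2, [0.5, 0, 0], [0, 0, 0]],
    [0.2, [0.5, 0, 0], [0, 0, 0]],
    [0.2, [0, 0, 0], [0, 0, 0]]
  ]
}}

```text
time: 7.4
position: [0.5687, 0.0542, 0.02]
orientation: [-180.0, -0.2, -11.8]
ft_force: [-0.9, -0.2, 0.1]
grip_width: 0.798
```

Run:
```python
from h import *
c=snapshot("scene"); big=cv2.resize(c[160:260,160:400],None,fx=3.3,fy=3.3,interpolation=cv2.INTER_CUBIC)
cv2.imwrite("pics/c.png",big[:,:,::-1])
print([(x["location"],x["confidence"]) for x in tip_of("scene","punnet")])
im=snapshot("top");print(punnets(im),sides(im))
s=get_obs(); print(s["time"],s["position"],s["orientation"],s["ft_force"])
```

```text
[([0.6399, 0.039, -0.0008], 0.98)]
[(680, -139, 112, 141, -2.7)] [(np.float64(680.4), np.float64(-138.1), np.float64(-2.43), np.float64(-0.8))]
7.55 [0.56789793 0.05432915 0.01996836] [-1.79988028e+02 -1.08101256e-01 -1.18160356e+01] [-0.50482027  0.87005166  0.37392507]
```

View pics/c.png

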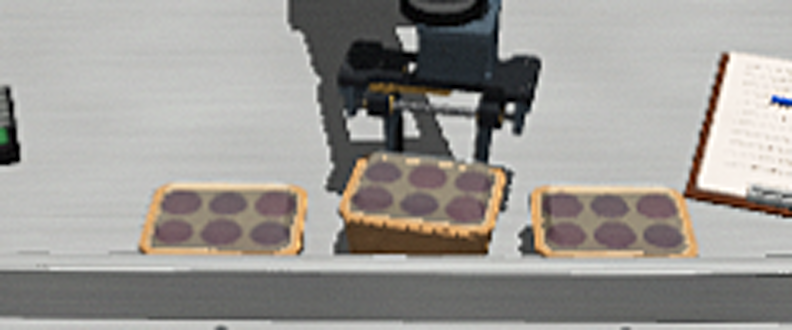

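>>> {"method": "move_arm", "body": {
  "increments": [
    [0.2, [0.454, 0.161, 0], [0, 0, -1.3]],
    [0.2, [0.454, 0.161, 0], [0, 0, -1.3]],
    [0.2, [0.454, 0.161, 0], [0, 0, -1.3]],
    [0.2, [0.454, 0.161, 0], [0, 0, -1.3]],
    [0.2, [0.454, 0.161, 0], [0, 0, -1.3]],
    [0.2, [0.454, 0.161, 0], [0, 0, -1.3]],
    [0.2, [0.454, 0.161, 0], [0, 0, -1.3]],
    [0.2, [0.454, 0.161, 0], [0, 0, -1.3]],
    [0.2, [0, 0, 0], [0, 0, 0]],
    [0.2, [0, 0, 0], [0, 0, 0]]
  ]
}}

```text
time: 8.55
position: [0.6023, 0.0371, 0.0201]
orientation: [-180.0, -0.1, -1.4]
ft_force: [0.7, 0.2, -0.1]
grip_width: 0.801
```

Run:
```python
from h import *
c=snapshot("scene"); big=cv2.resize(c[160:260,160:400],None,fx=3.3,fy=3.3,interpolation=cv2.INTER_CUBIC)
cv2.imwrite("pics/d.png",big[:,:,::-1])
print([(x["location"],x["confidence"]) for x in tip_of("scene","punnet")])
s=get_obs(); print(s["time"],s["position"],s["orientation"],s["ft_force"])
```

```text
[([0.6692, 0.0327, -0.0001], 0.56)]
8.65 [0.60189433 0.03716628 0.02006844] [-1.79997976e+02 -7.42266056e-02 -1.41730863e+00] [ 0.02809867 -0.26244227  0.56923358]
```

View pics/d.png

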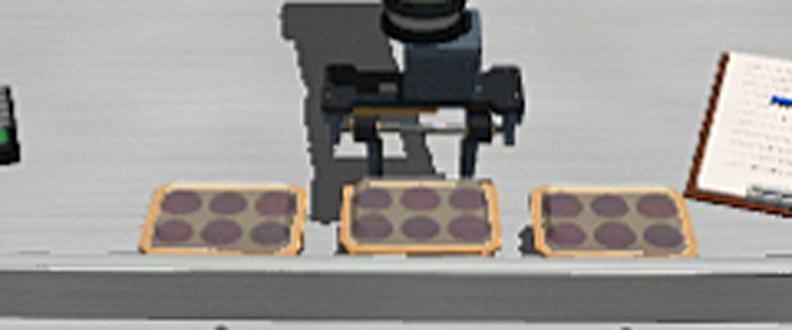

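>>> {"method": "move_arm", "body": {
  "increments": [
    [0.2, [0.3, 0, 0], [0, 0, 0]],
    [0.2, [0.3, 0, 0], [0, 0, 0]],
    [0.2, [0.2, 0, 0], [0, 0, 0]],
    [0.2, [0.2, 0, 0], [0, 0, 0]],
    [0.2, [0.1, 0, 0], [0, 0, 0]],
    [0.2, [0.1, 0, 0], [0, 0, 0]],
    [0.2, [0.0, 0, 0], [0, 0, 0]]
  ]
}}

```text
time: 9.35
position: [0.6134, 0.0368, 0.02]
orientation: [180.0, -0.0, -1.4]
ft_force: [-4.0, 1.0, 3.9]
grip_width: 0.803
```

>>> {"method": "move_arm", "body": {
  "increments": [
    [0.2, [0.1, 0, 0], [0, 0, 0]],
    [0.2, [0, 0, 0], [0, 0, 0]],
    [0.2, [0, 0, 0], [0, 0, 0]]
  ]
}}

```text
time: 9.65
position: [0.6145, 0.0367, 0.02]
orientation: [180.0, -0.0, -1.4]
ft_force: [-3.0, -0.5, 3.5]
grip_width: 0.798
```

>>> {"method": "move_arm", "body": {
  "increments": [
    [0.2, [0.1, 0, 0], [0, 0, 0]],
    [0.2, [0, 0, 0], [0, 0, 0]],
    [0.2, [0, 0, 0], [0, 0, 0]]
  ]
}}

```text
time: 9.95
position: [0.6153, 0.0367, 0.0199]
orientation: [180.0, 0.0, -1.4]
ft_force: [-4.0, -0.3, 3.6]
grip_width: 0.803
```

>>> {"method": "move_arm", "body": {
  "increments": [
    [0.2, [0.1, 0, 0], [0, 0, 0]],
    [0.2, [0, 0, 0], [0, 0, 0]],
    [0.2, [0, 0, 0], [0, 0, 0]]
  ]
}}

```text
time: 10.25
position: [0.6152, 0.0367, 0.0199]
orientation: [180.0, 0.1, -1.4]
ft_force: [-6.6, 0.5, 5.6]
grip_width: 0.798
```

Run:
```python
from h import *
c=snapshot("scene"); big=cv2.resize(c[190:250,220:360],None,fx=5.5,fy=5.5,interpolation=cv2.INTER_CUBIC)
cv2.imwrite("pics/e.png",big[:,:,::-1])
print([(x["location"],x["confidence"]) for x in tip_of("scene","punnet")])
for _ in range(3):
    snapshot("scene"); s=get_obs(); print(s["time"],s["position"],s["ft_force"])
```

```text
[([0.6839, 0.0346, 0.0024], 0.72)]
10.4 [0.61526318 0.03672343 0.01993793] [-6.40055048  0.89248282  5.94309065]
10.45 [0.61525547 0.03667976 0.01991617] [-6.42237004  0.15103854  5.16703255]
10.5 [0.61526407 0.03670627 0.01992375] [-6.61977563  0.75456055  4.3355447 ]
```

View pics/e.png

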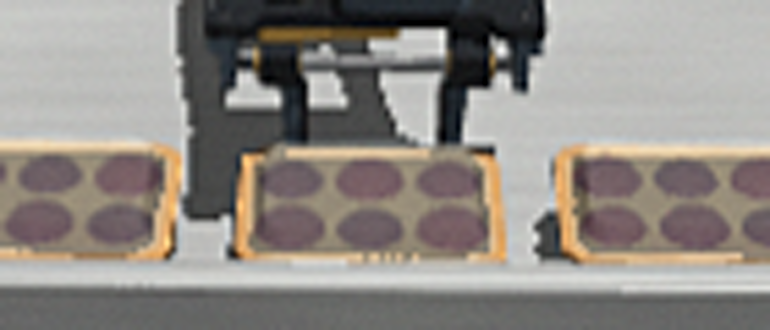

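>>> {"method": "move_arm", "body": {
  "increments": [
    [0.2, [0.1, 0, 0], [0, 0, 0]],
    [0.2, [0, 0, 0], [0, 0, 0]],
    [0.2, [0, 0, 0], [0, 0, 0]]
  ]
}}

```text
time: 10.8
position: [0.6152, 0.0367, 0.0199]
orientation: [180.0, 0.3, -1.4]
ft_force: [-9.1, 1.2, 7.6]
grip_width: 0.798
```

>>> {"method": "move_arm", "body": {
  "increments": [
    [0.2, [-0.1, 0, 0], [0, 0, 0]],
    [0.2, [-0.1, 0, 0], [0, 0, 0]],
    [0.2, [-0.2, 0, 0], [0, 0, 0]],
    [0.2, [-0.4, 0, 0], [0, 0, 0]],
    [0.2, [-1, 0, 0], [0, 0, 0]],
    [0.2, [-2, 0, 0], [0, 0, 0]],
    [0.2, [-3, 0, 0], [0, 0, 0]],
    [0.2, [-3, 0, -2], [0, 0, 0]],
    [0.2, [-3, 0, -4], [0, 0, 0]],
    [0.2, [-3, 0, -4], [0, 0, 0]]
  ]
}}

```text
time: 11.8
position: [0.4572, 0.0406, 0.1202]
orientation: [180.0, 0.1, -1.4]
ft_force: [1.0, 0.2, 0.3]
grip_width: 0.796
```

>>> {"method": "move_arm", "body": {
  "increments": [
    [0.2, [-3, 3, -3], [0, 0, 0]],
    [0.2, [-2, 4, -3], [0, 0, 0]],
    [0.2, [-1, 4, -2], [0, 0, 0]],
    [0.2, [0, 4, 0], [0, 0, 0]],
    [0.2, [0, 4, 0], [0, 0, 0]],
    [0.2, [0, 4, 0], [0, 0, 0]],
    [0.2, [0, 0, 0], [0, 0, 0]],
    [0.2, [0, 0, 0], [0, 0, 0]]
  ]
}}

```text
time: 12.6
position: [0.3957, -0.1841, 0.1964]
orientation: [-180.0, 0.0, -1.6]
ft_force: [-0.2, 0.5, -0.7]
grip_width: 0.798
```

Run:
```python
from h import *
im=snapshot("top");print(sides(im)); b,*r=upstand(im);print(b,np.degrees(b[0]),r)
print([(x["location"],x["confidence"]) for x in tip_of("top","punnet")])
s=get_obs(); print(s["time"],s["position"],s["ft_force"])
big=cv2.resize(im[120:240,150:370],None,fx=3.6,fy=3.6,interpolation=cv2.INTER_CUBIC)
cv2.imwrite("pics/f.png",cv2.convertScaleAbs(big[:,:,::-1],alpha=1.8))
```

```text
[(np.float64(689.0), np.float64(202.8), np.float64(-2.43), np.float64(-0.9)), (np.float64(687.7), np.float64(33.6), np.float64(-1.55), np.float64(-0.8)), (np.float64(680.3), np.float64(-138.1), np.float64(-2.36), np.float64(-0.9))]
[0.02258467 0.74074518] 1.2940062008688311 [np.int64(60), 65, np.float64(0.000858259854470951)]
[([0.6898, 0.0324, 0.0009], 0.67)]
12.7 [ 0.39601965 -0.18291435  0.19648285] [-0.12133068 -0.02336362 -0.12324474]
```

View pics/f.png

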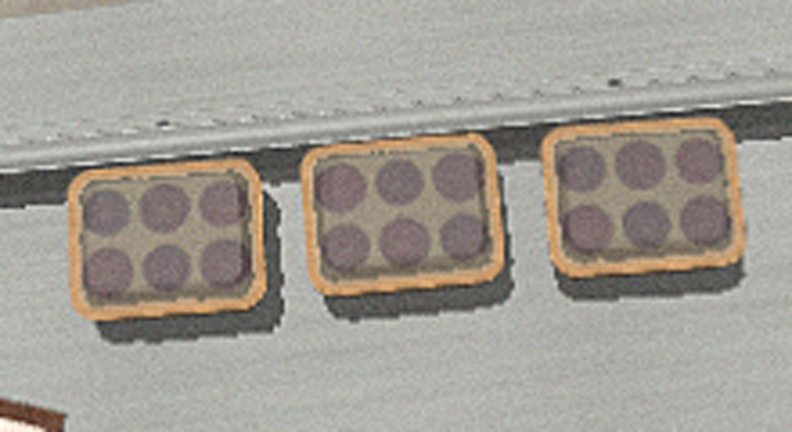

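```bash
python3 -c "
from rig import *
print(hand_in())"
```

```text
the job is handed in; nothing more can be done
None
```

The stray punnet is in the gap and flush against the upstand. I pushed it there with two partly open fingers in a right curve, a straight run and a left curve. I pressed it home at about 9 N, withdrew the hand and handed the job in at about 12.7 s of the 58 s allowed.

- **Flush:** the finger position stopped advancing at x = 0.615 while the force rose from 4 to 9 N, so the punnet was against the steel. The top view measured its flange about 1 mm past the upstand face, which is within the 2 mm calibration error.
- **Square:** the punnet's yaw measured −1.55° and the upstand's −1.3°, a difference of about 0.25°.
- **Clear of neighbours:** its centre is at y = 0.034, midway between them, leaving about 30 mm on each side.
- **Nothing else moved:** both neighbours are within 0.2 mm of where they started. I did not re-measure the jar, calculator or clipboard; the hand passed over the calculator side of the bench only at about 0.2 m height.
- **Odd readings:** there was an upward force of up to about 7.6 N on the tool during the final press, and it was gone after I withdrew. The same fit gave the neighbours a yaw of about −2.4°, around 1° more than the upstand, from the first picture on. So either they started slightly turned or the fit is biased; I squared the punnet to the upstand, not to them.

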